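# Clip a filter cartridge into the habitat's service tray and slide it home on its port seal

### The job

Take the filter cartridge from its cradle, lay it over the two spring clips on the blue service tray with its spigot towards the port block, press it down until it snaps fully into both clips, then slide it along the clips until you feel its spigot press on the seal inside the port, and leave it there. Be gentle: never press so hard that the sprung deck bottoms out or that the port is rammed, and leave the other things on the bench where they are.

Things in the scene. Friction and masses are not known exactly. Their poses are not given: they have to be found in the camera images.
- cartridge_mid (a point): Filter cartridge: plain aluminium tube, 26 mm in diameter, 170 mm long, about 0.2 kg, with a 12 mm steel spigot, 14 mm long with tapered tip, on one flat end. This point is on its axis, half-way along the 170 mm tube. Its y axis runs along the tube towards the spigot. At the start it lies level in the cradle, its axis 42 mm above the bench.
- cartridge_shoulder (a point): Centre of the cartridge's flat shoulder, where the spigot begins: on the axis, 85 mm from cartridge_mid. The spigot's tip is 14 mm further on.
- seat (a point): Point on the deck half-way between the two spring clips, on the line where the seated cartridge's axis lies: 72 mm above the bench, 34 mm above the deck's top, which is bare between the clips. Its y axis runs along that line towards the port block, z is up. It moves with the deck. The clips stand 50 mm either side of it along y.
- port_face (a point): Centre of the bore's mouth in the port block's face, 95 mm from seat along y. The bore is 15 mm in diameter, chamfered. Inside it sits a rubber seal, 5 to 12 mm behind this face; its depth differs from unit to unit and cannot be seen from outside. The cartridge is home when its spigot bears on that seal; its shoulder then stands 2 to 9 mm short of this face.
- port: The port block on the deck: 50 mm wide, 22 mm thick, 16 mm high above the bore's axis; frame origin at the deck's underside below seat. Float-mounted on a spring, it gives 1 mm along y per 8 N; over 15 N on it or its seal is ramming. To clear it, lay the cartridge in the clips with cartridge_mid 6 to 12 mm from seat, away from the port; it then slides with about 3 to 7 N of friction.
- deck (a joint): How far the deck, with clips and port block, is pressed down on its four coil-spring mounts, in m: 0 at rest, growing downwards, about 1 mm per 2 N. It sinks 7 to 9 mm while the cartridge is forced into the clips, and springs back as they snap. The mounts count as bottomed at 0.012 m, some 24 N.
- cradle: The cradle: aluminium base plate 76 x 150 x 8 mm, fixed on the bench, with two white V-blocks 14 mm wide, 104 mm apart centre to centre, nothing between them; origin under its centre, y along the cartridge.
- tray: The blue service tray, 140 mm (x) by 260 mm (y), fixed on the bench, with 26 mm high side rails; origin under its centre, y axis along the clips towards the port.
- cartridge: The cartridge's body frame: its origin is the same point as cartridge_mid.
- parts_tray: Bystander: grey open parts tray, 100 x 140 x 28 mm; origin under its centre.
- dust_cap: Bystander: aluminium connector cap, 32 mm wide, 26 mm high; origin under its centre.
- bottle: Bystander: white solvent bottle, 44 mm wide, 110 mm high; origin under its centre.
- driver: Bystander: screwdriver lying on the bench; origin under its middle.
- clip_ar: One of the four leaves of the two C-shaped steel clips (origin at its foot). Each clip is 12 mm wide and open to the top; its flared lips are 36 mm apart at the tips, 12 mm above seat, and narrow to a 23 mm throat 6 mm above seat, so the tube must force the leaves apart and then drops onto the seat. Pressed in at the middle, the cartridge snaps in at 13 to 19 N.

How it is judged:
On the way:
1. the cartridge lies snapped down in both clips (z of cartridge_mid in the frame of seat between -0.002 and 0.002 m and x of cartridge_mid in the frame of seat between -0.0025 and 0.0025 m and z of cartridge_shoulder in the frame of seat between -0.003 and 0.003 m and angle between the y axis of cartridge_mid and the y axis of seat, either way round below 0.035 rad), for 0.2 s.
At the end, for the whole second after the job is handed in: The cartridge is released and at rest, down on its seat in both clips (axis within 2 mm of the seat line in height, 2.5 mm sideways and 2 degrees in direction), its spigot at least 4.4 mm inside the bore and still pressing on the seal there (contact over 0.3 N) (all of step 1 and linear speed of cartridge below 0.01 m/s and y of cartridge_shoulder in the frame of port_face between -0.0096 and 0.001 m and contact force between cartridge and port above 0.3 N); the robot touches nothing.
It fails at once if the deck is pressed down more than 12 mm on its spring mounts (some 24 N) (value of joint deck above 0.012 m).
It fails at once if the cartridge is pushed against the port block or its seal with more than 15 N (contact force between cartridge and port above 15 N).
It fails at once if the parts tray, dust cap, bottle or screwdriver is moved more than 15 mm (distance of any of parts_tray, dust_cap, bottle, driver from where it was at the start of the episode above 0.015 m).
It also fails if it takes over 51 s, if anything falls off the work surface, if the arm or the gripper's body presses on something with over 40 N, if the wrist force passes 120 N, or if a joint passes its speed limit or range.

### The arm

A 6-joint arm with a two-finger parallel gripper is mounted at the origin on the work surface. World frame = base frame: x ahead of the robot, y to its left, z up, the work surface at z = 0. Lengths are in m, angles in rad, forces in N, time in s.
With the tool pointing down it reaches from about 0.35 to 0.975 m from the base axis. Payload 4.9 kg.
Tool frame: the origin (TCP) lies midway between the tips of the shut fingers; the grasp point (between the pads) lies ctrl.grip_depth behind it (ctrl.grip_depth is the distance from the TCP to the grasp point, in m); z points along the fingers, y is the line along which they close (so a half turn about z gives the same grasp; the last joint's range is limited). The gripper opens to 85 mm and grips with 20 to 120 N. Pads are 22 mm wide; open, the fingers measure 114 mm over their backs; the gripper's body (76 mm by 85 mm) begins 54 mm behind the grasp point. The pads swing forward as they close: fully open they stand 13 mm farther back than shut.
Start: joints at [1.2, 0.053, 1.613, -0, 1.476, -0.119], TCP at [0.156, 0.605, 0.231] pointing down, gripper open.
Joint ranges: [-3.01, 3.01], [-1.01, 2.22], [0.06, 2.58], [-1.02, 4.17], [0.09, 2.62], [-3.14, 3.14]. Speed limits (rad/s): [2.57, 2.57, 3.14, 3.14, 3.14, 3.14].

### API

Orientations are given as a rotation vector (axis times angle).
In Python, from station import ctrl, get_image, camera_model gives the robot as it stands. The module is installed in compiled form; this text tells all that it offers.
- The arm moves only by the shell command python3 -m crank 'ROWS' [FORCE]. ROWS is JSON, a list of rows, each a list of 7 numbers: the shift along the tool's x, y, z in mm, then the turn, a rotation vector about the tool's x, y, z in rad, then the opening, from -1 (shut) to 1 (fully open). A call has exactly 10 rows; each row shifts and turns the commanded pose from where the row before left it, along the tool's axes as they then stand; what a row does not reach is not made up. A row lasts 1/12 s, in which the tool goes at most 41.7 mm and 7.16 degrees, less where a joint would pass 70% of its speed; a pose out of reach is approached as far as the arm can. A call with a gripper value outside its range is refused whole. The fingers move at their own pace and stop on an object; FORCE is the grip in N (left out, the last holds). Time passes only in rows, so rows that do not move let the fingers close, or fill a call up. It gives the time, the measured TCP pose, the force, the opening and the grip force at its end, in the units of the state.
- ctrl.get_obs(): the state, without advancing time (a new reading comes with each control period).
- get_image(name): name is "side" or "top"; returns the picture (480x640x3 uint8, red, green, blue); there is no depth.
- camera_model(name): a dict with "vertical_fov" (degrees; the focal length in pixels is half the picture's height over the tangent of half this angle, whatever the lens; pixels are square), "cx", "cy" (the principal point, pixels), "k1" (the pictures are not rectified: a ray, as slopes to the right and down, at radius r is drawn at 1 + k1 r^2 times it, then the intrinsics apply), "R" (3x3) and "t" (3): a world point X has camera coordinates R X + t. Camera axes: x right, y down, z forward; pixel columns grow to the right and rows downward; lengths in m; the calibration is good to about 2 mm. A picture is of the moment at which its call begins. camera_model takes no time and is no camera call.
- ctrl.finish_job(): hands the job in; it is judged then, once.
The state is a dict: "t": time; "q": joint angles; "dq": joint speeds; "effort": joint torques, N m; "tool_pos": TCP position; "tool_rot": TCP orientation; "contact_force": force on the tool from outside, world axes, zero at the start; "wrist_torque": the same for the moment, N m; "opening": finger opening in m; "grip_force": force on a finger pad.
Only numpy, scipy, OpenCV 4.12 (cv2) and the standard library are available. Lean on these libraries where they do the work, as an engineer would, in place of code of your own. Each camera call takes 0.05 s, during which the arm holds its last target. There are 200 camera calls.

## Working session

There is one attempt and no reset: what is moved stays moved. The work goes in short steps, Python scripts to look and compute and a shell command to move; the robot and the scene stay as the last step left them, time stands still between calls to the robot, and variables do not carry over. Pictures are saved under pics/ and viewed, at most 10 in all, crops included, and the job is handed in when it is done.

```bash
mkdir -p pics
python3 - <<'E'
from station import ctrl,get_image,camera_model
import cv2
print(ctrl.get_obs(),ctrl.grip_depth)
for n in("side","top"):
    cv2.imwrite(f"pics/{n}0.png",get_image(n)[:,:,::-1]); print(n,camera_model(n))
E
```

```text
{'t': 0.0, 'q': array([ 1.19997696e+00,  5.33462975e-02,  1.61428146e+00,  1.87349438e-05,
        1.47601000e+00, -1.18979559e-01]), 'dq': array([-5.87397830e-05, -1.32405640e-03,  1.07399645e-03,  1.44973246e-03,
       -8.31828717e-04,  1.59928014e-04]), 'effort': array([ 2.36659789e-04, -3.93688846e+01, -3.70172489e+01, -1.53270494e-04,
        7.30225642e-03, -9.48844075e-06]), 'tool_pos': array([0.15549731, 0.60470764, 0.23007706]), 'tool_rot': array([-3.94482527e-01, -3.11620752e+00,  3.10896535e-03]), 'contact_force': array([ 0.31573898, -1.18178034, -0.33021604]), 'wrist_torque': array([ 0.04331122, -0.02540744,  0.02676878]), 'grip_force': 0.0, 'opening': 0.08495899633596057} 0.0187
side {'vertical_fov': 46.17320623776692, 'cx': 322.1952912132785, 'cy': 241.00728236057245, 'k1': -0.024679045227996365, 'R': array([[ 0.97562785, -0.21877631, -0.01694751],
       [-0.14223885, -0.57171699, -0.8080271 ],
       [ 0.16708801,  0.79074434, -0.58890151]]), 't': array([-0.59826632,  0.17789273,  0.81817238])}
top {'vertical_fov': 50.644706936316126, 'cx': 317.09011016985187, 'cy': 236.1810861843714, 'k1': -0.06008746283408826, 'R': array([[ 0.01344321, -0.99969758, -0.02059195],
       [-0.98892625, -0.01024873, -0.14805346],
       [ 0.14779764,  0.02235423, -0.98876496]]), 't': array([0.03313638, 0.65574729, 0.92624313])}
```

View pics/top0.png

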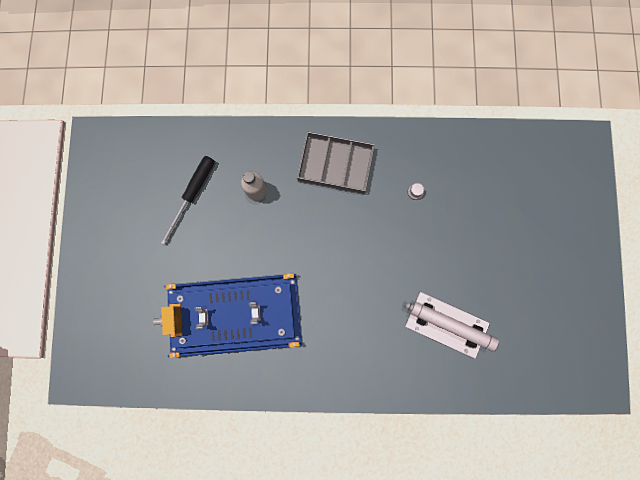

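View pics/side0.png

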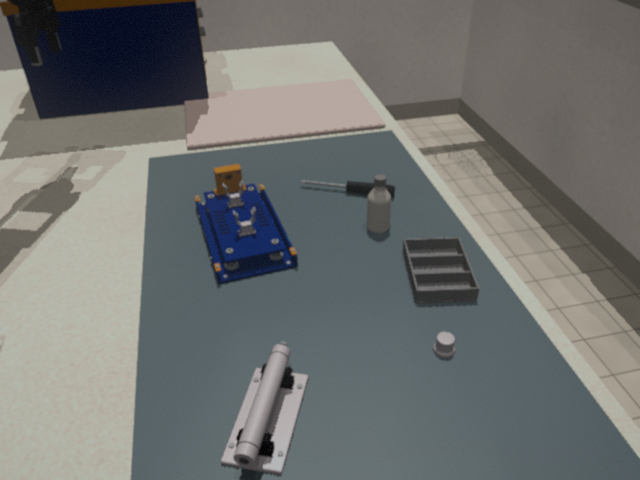

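Top view: tray at about (235,317), orange port block at (171,321) on its left (+y), clips at (203,318) and (256,314). The cartridge lies from the spigot at (408,307) to its far end at (495,345). The side view agrees. Next I'll zoom in.

```bash
cat > h.py <<'E'
import numpy as np,cv2
from station import camera_model
def cam(n):
    m=camera_model(n); f=240/np.tan(np.radians(m["vertical_fov"]/2))
    return m,f,np.array(m["R"]),np.array(m["t"])
def ray(n,u,v):
    m,f,R,t=cam(n); d=np.array([(u-m["cx"])/f,(v-m["cy"])/f]); s=d.copy()
    for _ in range(20): s=d/(1+m["k1"]*(s@s))
    return -R.T@t, R.T@np.array([s[0],s[1],1])
def onz(n,u,v,z):
    o,d=ray(n,u,v); return o+d*(z-o[2])/d[2]
def proj(n,X):
    m,f,R,t=cam(n); c=R@np.array(X)+t; s=c[:2]/c[2]; s=s*(1+m["k1"]*(s@s))
    return s*f+[m["cx"],m["cy"]]
def tri(a,b):  # (n,u,v) twice -> midpoint, gap
    o1,d1=ray(*a);o2,d2=ray(*b); A=np.c_[d1,-d2]; k=np.linalg.lstsq(A,o2-o1,rcond=None)[0]
    p,q=o1+k[0]*d1,o2+k[1]*d2; return (p+q)/2,np.linalg.norm(p-q)
E
python3 - <<'E'
import cv2,numpy as np
t=cv2.imread("pics/top0.png");s=cv2.imread("pics/side0.png")
z=lambda i,u0,u1,v0,v1,k:cv2.resize(i[v0:v1,u0:u1],None,fx=k,fy=k,interpolation=cv2.INTER_CUBIC)
o=np.zeros((594,795,3),np.uint8)
def put(im,x,y):o[y:y+im.shape[0],x:x+im.shape[1]]=im
put(z(t,155,305,262,372,3),0,0);put(z(t,395,510,280,370,3),450,0)
put(z(s,190,300,155,287,2),0,330);put(z(s,215,315,338,470,2),230,330)
cv2.imwrite("pics/zoom.png",o)
h=cv2.cvtColor(t,cv2.COLOR_BGR2HSV)
for nm,im in(("top",t),("side",s)):
    h=cv2.cvtColor(im,cv2.COLOR_BGR2HSV)
    m=cv2.inRange(h,(10,120,90),(28,255,255));n,l,st,c=cv2.connectedComponentsWithStats(m)
    print(nm,"orange",[(st[i].tolist(),c[i].round(1).tolist()) for i in range(1,n) if st[i,4]>15])
    m=cv2.inRange(h,(110,120,40),(130,255,255))
    cs=[c for c in cv2.findContours(m,0,1)[0] if 3000<cv2.contourArea(c)]
    print("blue",[(cv2.minAreaRect(c),cv2.boxPoints(cv2.minAreaRect(c)).round(1).tolist()) for c in cs])
E
```

```text
top orange [([283, 274, 11, 5, 38], [288.1, 275.9]), ([171, 284, 5, 5, 21], [173.4, 285.9]), ([162, 304, 20, 33, 404], [169.0, 320.1]), ([289, 342, 11, 6, 39], [293.8, 344.2]), ([169, 352, 11, 6, 37], [173.8, 354.7])]
blue [(((233.06076049804688, 315.2090759277344), (72.4486312866211, 131.43235778808594), 85.10090637207031), [[164.5, 284.70001220703125], [295.3999938964844, 273.5], [301.6000061035156, 345.70001220703125], [170.6999969482422, 356.8999938964844]])]
side orange [([214, 164, 27, 10, 156], [226.8, 168.7]), ([289, 248, 7, 7, 23], [292.1, 251.4]), ([214, 264, 7, 7, 24], [216.7, 268.0])]
blue [(((245.89622497558594, 230.3867645263672), (95.74029541015625, 82.27897644042969), 74.05460357666016), [[193.1999969482422, 195.6999969482422], [272.29998779296875, 173.10000610351562], [298.6000061035156, 265.1000061035156], [219.5, 287.70001220703125]])]
```

View pics/zoom.png

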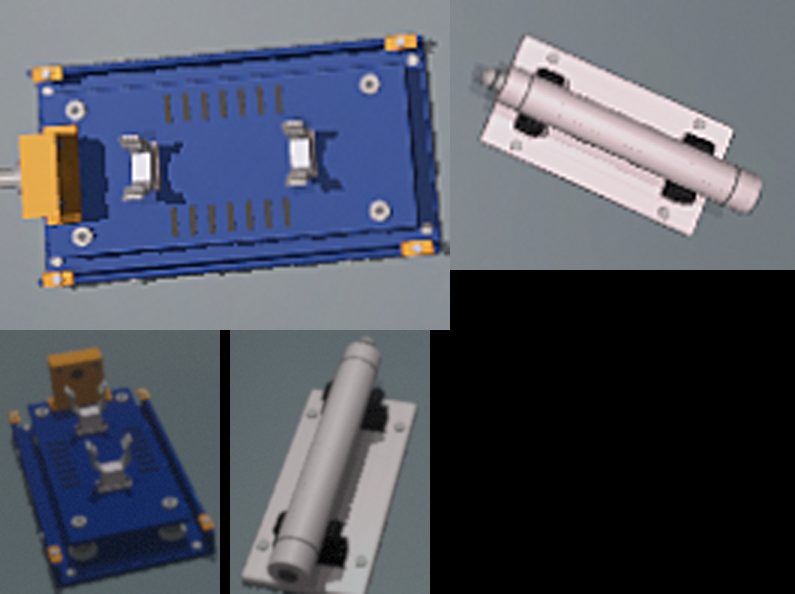

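Zoomed: clip saddles in the top image at about (203.3,317) and (255,313.5), port block top face around (169,320), cartridge shoulder near (563-ish zoom → 408+) and its far end near (495,344). I'll turn these into points and check lengths.

Run:
```python
import numpy as np,cv2
from h import *
np.set_printoptions(precision=4,suppress=True)
t=cv2.imread("pics/top0.png")
print("cam",ray("top",0,0)[0],ray("side",0,0)[0])
Z=lambda x,y:(155+x/3-.33,262+y/3-.33)
C=lambda x,y:(395+(x-450)/3-.33,280+y/3-.33)
# tray brackets
br=[Z(46,74),Z(401,42),Z(418,247),Z(57,279)]
B=[onz("top",*p,.028) for p in br]; print("brackets",B)
print("sides",[np.linalg.norm(B[i]-B[(i+1)%4]) for i in range(4)],"centre",np.mean(B,0))
d=(B[0]+B[3]-B[1]-B[2]);print("ang tray",np.degrees(np.arctan2(d[1],d[0])))
# clip tips: lips upper at z=.084 (both leaves)
for nm,a,b in(("A",Z(128,143),Z(129,195)),("B",Z(292,128),Z(294,180))):
    P,Q=onz("top",*a,.084),onz("top",*b,.084);print("clip",nm,P,Q,np.linalg.norm(P-Q),(P+Q)/2)
# deck screws z=.038+
S=[onz("top",*Z(*p),.040) for p in((76,110),(369,84),(379,210),(82,236))]
print("screws",S,np.mean(S,0));d=S[0]+S[3]-S[1]-S[2];print("ang",np.degrees(np.arctan2(d[1],d[0])))
# port top z=.088
m=cv2.inRange(cv2.cvtColor(t,cv2.COLOR_BGR2HSV),(10,120,170),(28,255,255))[300:342,155:190]
c=max(cv2.findContours(m,0,1)[0],key=cv2.contourArea)+[155,300];r=cv2.minAreaRect(c);print(r)
Pq=[onz("top",*p,.088) for p in cv2.boxPoints(r)];print("port",Pq,np.mean(Pq,0),[np.linalg.norm(Pq[i]-Pq[i-1]) for i in range(4)])
# cartridge
a,b=C(505,86),C(752,192); A,E=onz("top",*a,.042),onz("top",*b,.042)
print("cart",A,E,np.linalg.norm(A-E),(A+E)/2,np.degrees(np.arctan2(*(A-E)[[1,0]])))
# side check
print("proj side sh",proj("side",A),"end",proj("side",E))
# plate corners z=.008
K=[onz("top",*C(*p),.008) for p in((523,35),(734,130),(694,236),(482,140))]
print("plate",np.mean(K,0),[np.linalg.norm(K[i]-K[i-1]) for i in range(4)]);d=K[0]+K[3]-K[1]-K[2];print(np.degrees(np.arctan2(d[1],d[0])))
```

```text
cam [0.5111 0.0191 1.0136] [ 0.4723 -0.6761  0.6154]
brackets [array([0.5561, 0.3283, 0.028 ]), array([0.5802, 0.0963, 0.028 ]), array([0.4496, 0.0828, 0.028 ]), array([0.425 , 0.3145, 0.028 ])]
sides [np.float64(0.23322050775609227), np.float64(0.131289166751032), np.float64(0.23300460409263016), np.float64(0.13187264548571545)] centre [0.5027 0.2055 0.028 ]
ang tray 95.9950908226422
clip A [0.5124 0.2577 0.084 ] [0.481  0.2557 0.084 ] 0.031407585495948256 [0.4967 0.2567 0.084 ]
clip B [0.5231 0.1573 0.084 ] [0.4918 0.1551 0.084 ] 0.03134741345439923 [0.5074 0.1562 0.084 ]
screws [array([0.5328, 0.3038, 0.04  ]), array([0.5523, 0.1153, 0.04  ]), array([0.473 , 0.1071, 0.04  ]), array([0.4532, 0.296 , 0.04  ])] [0.5028 0.2055 0.04  ]
ang 95.92588810433476
((168.41329956054688, 318.9376525878906), (16.464632034301758, 32.865570068359375), 9.162347793579102)
port [array([0.4668, 0.3279, 0.088 ]), array([0.5256, 0.3213, 0.088 ]), array([0.5214, 0.2908, 0.088 ]), array([0.4627, 0.2976, 0.088 ])] [0.4941 0.3094 0.088 ] [np.float64(0.03056152258198033), np.float64(0.059236673616203404), np.float64(0.03079658386855135), np.float64(0.059084072629294604)]
cart [ 0.5199 -0.1426  0.042 ] [ 0.4552 -0.2974  0.042 ] 0.16776186965515336 [ 0.4876 -0.22    0.042 ] 67.29282338081143
proj side sh [277.8643 352.0479] end [242.8115 461.27  ]
plate [ 0.4892 -0.2153  0.008 ] [np.float64(0.0737856545879021), np.float64(0.1500853270400291), np.float64(0.07363354379995753), np.float64(0.14960446291091195)]
66.21854030727242
```

```bash
cat > sim.py <<'E'
import numpy as np
from scipy.spatial.transform import Rotation as R
from station import ctrl
def after(rows,p=None,r=None):
    o=ctrl.get_obs(); p=np.array(o["tool_pos"]) if p is None else p; r=R.from_rotvec(o["tool_rot"]) if r is None else r
    for w in rows:
        p=p+r.apply(np.array(w[:3])/1000); r=r*R.from_rotvec(w[3:6])
    return p,r
def yang(r): y=r.apply([0,1,0]); return np.degrees(np.arctan2(y[1],y[0]))
E
python3 - <<'E'
from sim import *
from scipy.optimize import fsolve
T=np.array([.492,-.209]);Y=-23.3
def f(v):
    p,r=after([[v[0],v[1],0,0,0,v[2]]]*30); return [*(p[:2]-T),np.radians(yang(r)-Y)]
print(fsolve(f,[-34,-3,.057]))
E
```

```text
[-33.18987946  -3.09117254   0.05752286]
```

```bash
python3 -m crank '[[-33.2,-3.1,0,0,0,0.0575,1],[-33.2,-3.1,0,0,0,0.0575,1],[-33.2,-3.1,0,0,0,0.0575,1],[-33.2,-3.1,0,0,0,0.0575,1],[-33.2,-3.1,0,0,0,0.0575,1],[-33.2,-3.1,0,0,0,0.0575,1],[-33.2,-3.1,0,0,0,0.0575,1],[-33.2,-3.1,0,0,0,0.0575,1],[-33.2,-3.1,0,0,0,0.0575,1],[-33.2,-3.1,0,0,0,0.0575,1]]' 80
python3 -m crank '[[-33.2,-3.1,0,0,0,0.0575,1],[-33.2,-3.1,0,0,0,0.0575,1],[-33.2,-3.1,0,0,0,0.0575,1],[-33.2,-3.1,0,0,0,0.0575,1],[-33.2,-3.1,0,0,0,0.0575,1],[-33.2,-3.1,0,0,0,0.0575,1],[-33.2,-3.1,0,0,0,0.0575,1],[-33.2,-3.1,0,0,0,0.0575,1],[-33.2,-3.1,0,0,0,0.0575,1],[-33.2,-3.1,0,0,0,0.0575,1]]'
python3 -m crank '[[-33.2,-3.1,0,0,0,0.0575,1],[-33.2,-3.1,0,0,0,0.0575,1],[-33.2,-3.1,0,0,0,0.0575,1],[-33.2,-3.1,0,0,0,0.0575,1],[-33.2,-3.1,0,0,0,0.0575,1],[-33.2,-3.1,15,0,0,0.0575,1],[-33.2,-3.1,15,0,0,0.0575,1],[-33.2,-3.1,15,0,0,0.0575,1],[-33.2,-3.1,15,0,0,0.0575,1],[-33.2,-3.1,10,0,0,0.0575,1]]'
python3 - <<'E'
from sim import *
import cv2
from station import get_image
o=ctrl.get_obs();print(o["tool_pos"],yang(R.from_rotvec(o["tool_rot"])),o["q"])
t=get_image("top");s=get_image("side")
a=cv2.resize(t[270:380,380:530],None,fx=2.6,fy=2.6);b=cv2.resize(s[300:480,190:340],None,fx=2.6,fy=2.6)
im=np.zeros((470,790,3),np.uint8);im[:a.shape[0],:390]=a[:,:390];im[:b.shape[0],395:395+b.shape[1]]=b
cv2.imwrite("pics/hover.png",im[:,:,::-1])
E
```

```text
t: 0.93
tool_pos: [0.4274, 0.4172, 0.2307]
tool_rot: [-1.266, -2.875, 0.001]
contact_force: [-0.2, 0.9, 0.0]
opening: 0.0854
grip_force: 0.0
t: 1.77
tool_pos: [0.5522, 0.113, 0.2307]
tool_rot: [-2.029, -2.398, 0.001]
contact_force: [0.0, 0.5, -0.2]
opening: 0.0853
grip_force: 0.0
t: 2.6
tool_pos: [0.4908, -0.2098, 0.1591]
tool_rot: [-2.624, -1.723, 0.002]
contact_force: [0.5, 0.1, -0.0]
opening: 0.0856
grip_force: 0.0
[ 0.49081286 -0.20979986  0.15913868] -23.427380097918224 [-5.43403207e-01 -1.08804739e-01  1.89394682e+00 -1.19886168e-05
  1.35893076e+00 -1.34515359e-01]
```

View pics/hover.png

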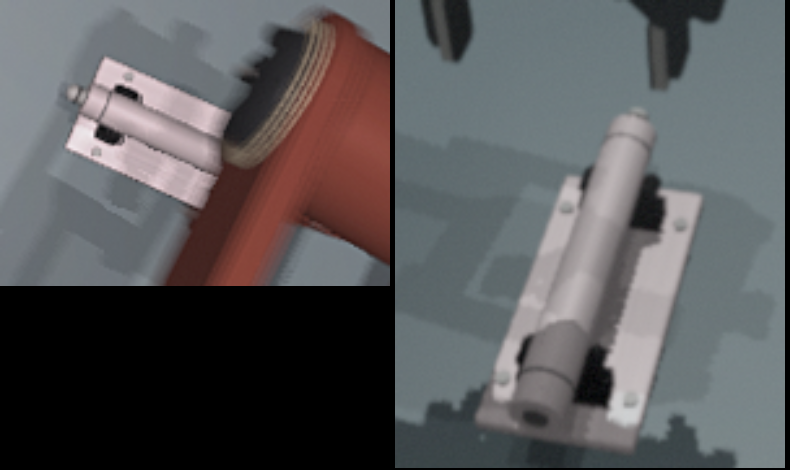

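The cartridge sits under the gripper and both views agree within about 2 mm, with the grasp point about 10 mm from its middle towards the spigot. Going down to grip.

```bash
python3 -m crank '[[0,0,20,0,0,0,1],[0,0,25,0,0,0,1],[0,0,25,0,0,0,1],[0,0,25,0,0,0,1],[0,0,20,0,0,0,1],[0,0,12,0,0,0,1],[0,0,6,0,0,0,1],[0,0,2.5,0,0,0,1],[0,0,0,0,0,0,1],[0,0,0,0,0,0,1]]' 80
python3 -m crank '[[0,0,0,0,0,0,-1],[0,0,0,0,0,0,-1],[0,0,0,0,0,0,-1],[0,0,0,0,0,0,-1],[0,0,0,0,0,0,-1],[0,0,0,0,0,0,-1],[0,0,0,0,0,0,-1],[0,0,0,0,0,0,-1],[0,0,0,0,0,0,-1],[0,0,0,0,0,0,-1]]' 80
```

```text
t: 3.53
tool_pos: [0.4934, -0.2093, 0.0272]
tool_rot: [2.622, 1.727, 0.002]
contact_force: [-0.5, -0.8, -0.7]
opening: 0.0854
grip_force: 0.0
t: 4.37
tool_pos: [0.4935, -0.2094, 0.0267]
tool_rot: [2.622, 1.726, 0.002]
contact_force: [3.8, -1.4, 2.8]
opening: 0.0237
grip_force: 78.5
```

```bash
python3 -m crank '[[0,0,-6,0,0,0,-1],[0,0,-12,0,0,0,-1],[0,0,-20,0,0,0,-1],[0,0,-20,0,0,0,-1],[0,0,-20,0,0,0,-1],[0,0,-15,0,0,0,-1],[0,0,-7,0,0,0,-1],[0,0,0,0,0,0,-1],[0,0,0,0,0,0,-1],[0,0,0,0,0,0,-1]]' 80
python3 - <<'E'
from sim import *
from scipy.optimize import fsolve
o=ctrl.get_obs();r0=R.from_rotvec(o["tool_rot"]);print(yang(r0),r0.apply([0,0,1]),o["tool_pos"])
T=np.array([.5023,.2083]);Y=6.0
def f(v):
    p,r=after([[v[0],v[1],0,0,0,v[2]]]*15); return [*(p[:2]-T),np.radians(yang(r)-Y)]
v=fsolve(f,[34,0,-.03]);print(v)
p=None;r=None
for i in range(15):
    p,r=after([[*v[:2],0,0,0,v[2]]],p,r);print(p[:2].round(3),end=" ")
E
```

```text
t: 5.2
tool_pos: [0.4912, -0.2082, 0.1242]
tool_rot: [-2.621, -1.726, 0.002]
contact_force: [0.6, -0.1, -1.2]
opening: 0.0238
grip_force: 78.5
-23.261846665604725 [-0.00284016  0.00162789 -0.99999464] [ 0.49123113 -0.20816671  0.12416633]
[27.79807961 -3.94837327 -0.03404758]
[ 0.499 -0.181] [ 0.505 -0.154] [ 0.51  -0.126] [ 0.515 -0.098] [ 0.519 -0.071] [ 0.521 -0.043] [ 0.523 -0.015] [0.524 0.013] [0.524 0.041] [0.522 0.07 ] [0.52  0.098] [0.517 0.125] [0.513 0.153] [0.508 0.181] [0.502 0.208]
```

```bash
python3 -m crank '[[14,-2,0,0,0,-0.017,-1],[27.8,-4,0,0,0,-0.034,-1],[27.8,-4,0,0,0,-0.034,-1],[27.8,-4,0,0,0,-0.034,-1],[27.8,-4,0,0,0,-0.034,-1],[27.8,-4,0,0,0,-0.034,-1],[27.8,-4,0,0,0,-0.034,-1],[27.8,-4,0,0,0,-0.034,-1],[27.8,-4,0,0,0,-0.034,-1],[27.8,-4,0,0,0,-0.034,-1]]'
python3 -m crank '[[27.8,-4,0,0,0,-0.034,-1],[27.8,-4,0,0,0,-0.034,-1],[27.8,-4,0,0,0,-0.034,-1],[27.8,-4,0,0,0,-0.034,-1],[27.8,-4,0,0,0,-0.034,-1],[13.8,-2,0,0,0,-0.017,-1],[0,0,0,0,0,0,-1],[0,0,0,0,0,0,-1],[0,0,0,0,0,0,-1],[0,0,0,0,0,0,-1]]'
python3 - <<'E'
from sim import *
import cv2
from station import get_image
from h import proj
o=ctrl.get_obs();p=o["tool_pos"];r=R.from_rotvec(o["tool_rot"]);print(p,yang(r))
t=get_image("top");s=get_image("side")
cv2.imwrite("pics/t2.png",t[:,:,::-1]);cv2.imwrite("pics/s2.png",s[:,:,::-1])
a=cv2.resize(t[260:380,145:305],None,fx=2.5,fy=2.5);b=cv2.resize(s[130:290,180:310],None,fx=3,fy=3)
im=np.zeros((480,800,3),np.uint8);im[:a.shape[0],:400]=a;im[:b.shape[0],405:405+b.shape[1]]=b
cv2.imwrite("pics/hov2.png",im[:,:,::-1])
E
```

```text
t: 6.03
tool_pos: [0.5225, 0.0565, 0.124]
tool_rot: [-2.308, -2.128, 0.004]
contact_force: [0.9, 0.1, -2.3]
opening: 0.0238
grip_force: 78.6
t: 6.87
tool_pos: [0.5026, 0.2068, 0.1251]
tool_rot: [-2.104, -2.332, 0.002]
contact_force: [-0.5, -0.2, -1.2]
opening: 0.0237
grip_force: 78.6
[0.50255103 0.20677846 0.12513387] 5.878703784562886
```

View pics/hov2.png

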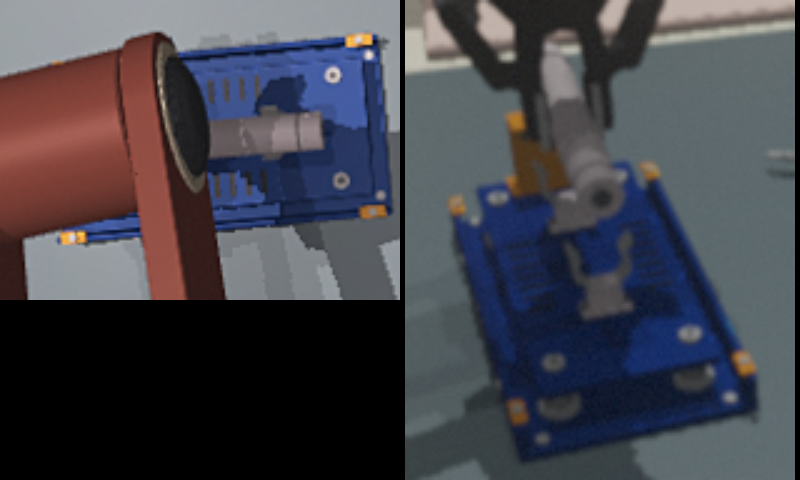

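The rear end of the held cartridge is visible in both views: top at about (273.5,312.8), side at about (245.3,195.7). The tube looks level and lined up with the clips.

Run:
```python
from sim import *
from h import *
np.set_printoptions(precision=4,suppress=True)
o=ctrl.get_obs();p=o["tool_pos"];r=R.from_rotvec(o["tool_rot"])
E,g=tri(("top",273.5,312.8),("side",245.3,195.7));E2=onz("top",273.5,312.8,.1404);print("rear",E,g,E2)
y=r.apply([1,0,0]);print("axis",y,np.degrees(np.arctan2(y[1],y[0])))
for e in(E,E2): print("rear->TCP along",(p-e)@y,"lateral",(p-e)@r.apply([0,1,0]))
print("side view of rear if z=.1404",proj("side",E2))
# seat frame
a=np.radians(96.0);u=np.array([np.cos(a),np.sin(a)]);n=np.array([np.sin(a),-np.cos(a)]);S=np.array([.5026,.2058])
for e in(E,E2):
    d=e[:2]+u*.085-S;print("mid in seat: y",d@u*1e3,"x",d@n*1e3)
print("tcp in seat",(p[:2]-S)@u,(p[:2]-S)@n)
print(after([])[0])
# re-measure rail brackets visible now
for q in((145+359/2.5,260+41/2.5),(145+374/2.5,260+211/2.5),(145+73/2.5,260+238/2.5)):print(onz("top",*q,.028))
# clip tri: clip B saddle top zoom vs side zoom
print(tri(("top",155+300/3-.33,262+155/3-.33),("side",190+110/2,155+(466-330)/2)))
# side projection of clip B centre lips, seat pts
for k in(-.05,.05):print(proj("side",[*(S+u*k),.060]))
```

```text
rear [0.5109 0.1113 0.1417] 0.004828601440076294 [0.5085 0.1116 0.1404]
axis [-0.1022  0.9948 -0.0002] 95.86717610948463
rear->TCP along 0.09586143388662913 lateral 0.0016647068172566544
rear->TCP along 0.09533991597056238 lateral 0.004037372824538495
side view of rear if z=.1404 [242.3666 196.6175]
mid in seat: y -9.834635962257405 x -1.575146414633883
mid in seat: y -9.30791237438589 x -3.9471520027910554
tcp in seat 0.0010189625219627137 0.0003047538908638389
[0.5028 0.2068 0.1255]
[0.5788 0.0958 0.028 ]
[0.4489 0.0816 0.028 ]
[0.424  0.3134 0.028 ]
(array([0.5083, 0.1553, 0.0599]), np.float64(0.002994892042388477))
[243.8504 222.8082]
[232.6785 194.9551]
```

The middle sits 9–10 mm from the seat, away from the port, which is inside the window. I'll nudge 1 mm sideways and descend to just above the lips.

```bash
python3 -m crank '[[0,1,5,0,0,0.002,-1],[0,0,10,0,0,0,-1],[0,0,12,0,0,0,-1],[0,0,10,0,0,0,-1],[0,0,6,0,0,0,-1],[0,0,4,0,0,0,-1],[0,0,2,0,0,0,-1],[0,0,0,0,0,0,-1],[0,0,0,0,0,0,-1],[0,0,0,0,0,0,-1]]' 100
python3 - <<'E'
from sim import *
import cv2
from station import get_image
s=get_image("side");t=get_image("top")
b=cv2.resize(s[140:270,185:305],None,fx=4,fy=4);a=cv2.resize(t[285:345,200:300],None,fx=3,fy=3)
im=np.zeros((520,800,3),np.uint8);im[:b.shape[0],:b.shape[1]]=b;im[:180,490:790]=a
cv2.imwrite("pics/hov3.png",im[:,:,::-1])
E
```

```text
t: 7.8
tool_pos: [0.5042, 0.2081, 0.0775]
tool_rot: [2.105, 2.331, 0.002]
contact_force: [0.9, 0.2, -1.5]
opening: 0.0235
grip_force: 98.9
```

View pics/hov3.png

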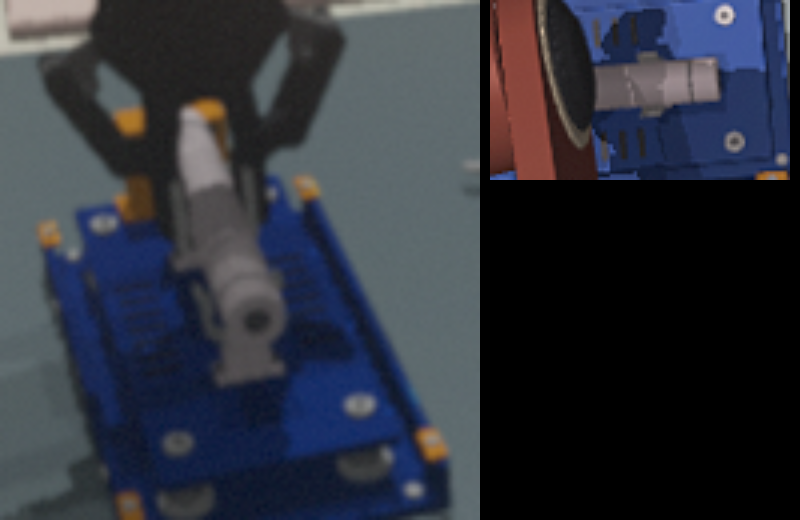

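The tube is centred over the clips: in the top crop the leaves are at v≈57 and 110, and the tube axis is at v≈85. Now the gentle press.

```bash
python3 -m crank '[[0,0,1.5,0,0,0,-1],[0,0,1.5,0,0,0,-1],[0,0,1.5,0,0,0,-1],[0,0,1.5,0,0,0,-1],[0,0,1.5,0,0,0,-1],[0,0,1.5,0,0,0,-1],[0,0,1,0,0,0,-1],[0,0,1,0,0,0,-1],[0,0,0,0,0,0,-1],[0,0,0,0,0,0,-1]]'
```

```text
t: 8.73
tool_pos: [0.5039, 0.2079, 0.0661]
tool_rot: [2.105, 2.332, 0.0]
contact_force: [-0.4, -0.8, 1.6]
opening: 0.0233
grip_force: 99.6
```

```bash
python3 -m crank '[[0,0,0.7,0,0,0,-1],[0,0,0.7,0,0,0,-1],[0,0,0.7,0,0,0,-1],[0,0,0.7,0,0,0,-1],[0,0,0.7,0,0,0,-1],[0,0,0.7,0,0,0,-1],[0,0,0.8,0,0,0,-1],[0,0,0,0,0,0,-1],[0,0,0,0,0,0,-1],[0,0,0,0,0,0,-1]]'
```

```text
t: 9.57
tool_pos: [0.5041, 0.2081, 0.0619]
tool_rot: [2.105, 2.332, 0.001]
contact_force: [-3.3, -0.9, 8.9]
opening: 0.0233
grip_force: 100.3
```

```bash
python3 -m crank '[[0,0,0.5,0,0,0,-1],[0,0,0.5,0,0,0,-1],[0,0,0.5,0,0,0,-1],[0,0,0.5,0,0,0,-1],[0,0,0,0,0,0,-1],[0,0,0,0,0,0,-1],[0,0,0,0,0,0,-1],[0,0,0,0,0,0,-1],[0,0,0,0,0,0,-1],[0,0,0,0,0,0,-1]]'
```

```text
t: 10.4
tool_pos: [0.5042, 0.2082, 0.0604]
tool_rot: [2.105, 2.332, 0.001]
contact_force: [-4.1, -1.0, 10.1]
opening: 0.0231
grip_force: 100.6
```

```bash
python3 -m crank '[[0,-0.5,0.5,0,0,0,-1],[0,-0.5,0.5,0,0,0,-1],[0,0,0.5,0,0,0,-1],[0,0,0.5,0,0,0,-1],[0,0,0,0,0,0,-1],[0,0,0,0,0,0,-1],[0,0,0,0,0,0,-1],[0,0,0,0,0,0,-1],[0,0,0,0,0,0,-1],[0,0,0,0,0,0,-1]]'
```

```text
t: 11.23
tool_pos: [0.5041, 0.2083, 0.0592]
tool_rot: [2.104, 2.331, 0.004]
contact_force: [-3.3, -0.7, 11.2]
opening: 0.0233
grip_force: 100.6
```

```bash
python3 -m crank '[[0,-0.4,0.5,0,0,0,-1],[0,-0.4,0.5,0,0,0,-1],[0,0,0.5,0,0,0,-1],[0,0,0.5,0,0,0,-1],[0,0,0,0,0,0,-1],[0,0,0,0,0,0,-1],[0,0,0,0,0,0,-1],[0,0,0,0,0,0,-1],[0,0,0,0,0,0,-1],[0,0,0,0,0,0,-1]]'
```

```text
t: 12.07
tool_pos: [0.504, 0.2083, 0.0577]
tool_rot: [2.103, 2.33, 0.006]
contact_force: [-1.9, -1.3, 12.8]
opening: 0.0233
grip_force: 100.7
```

```bash
python3 -m crank '[[0,-0.3,0.5,0,0,0,-1],[0,0,0.5,0,0,0,-1],[0,0,0.5,0,0,0,-1],[0,0,0.5,0,0,0,-1],[0,0,0,0,0,0,-1],[0,0,0,0,0,0,-1],[0,0,0,0,0,0,-1],[0,0,0,0,0,0,-1],[0,0,0,0,0,0,-1],[0,0,0,0,0,0,-1]]'
python3 - <<'E'
from sim import *
o=ctrl.get_obs();r=R.from_rotvec(o["tool_rot"]);print(r.as_matrix().round(4),o["wrist_torque"])
E
```

```text
t: 12.9
tool_pos: [0.5036, 0.2084, 0.0541]
tool_rot: [2.104, 2.33, 0.008]
contact_force: [4.1, 1.5, 3.4]
opening: 0.0233
grip_force: 100.3
[[-0.1017  0.9948  0.0052]
 [ 0.9948  0.1017  0.0017]
 [ 0.0012  0.0054 -1.    ]] [ 0.28738699 -0.78131167  0.21520724]
```

```bash
python3 -m crank '[[0,0.5,-0.5,0,0,0,-1],[0,0.5,-0.5,0,0,0,-1],[0,0,-0.5,0,0,0,-1],[0,0,-0.5,0,0,0,-1],[0,0,0,0,0,0,-1],[0,0,0,0,0,0,-1],[0,0,0,0,0,0,-1],[0,0,0,0,0,0,-1],[0,0,0,0,0,0,-1],[0,0,0,0,0,0,-1]]'
python3 - <<'E'
from sim import *
import cv2
from station import get_image
s=get_image("side")
cv2.imwrite("pics/snap.png",cv2.resize(s[140:270,185:305],None,fx=4,fy=4)[:,:,::-1])
E
```

```text
t: 13.73
tool_pos: [0.5036, 0.2083, 0.055]
tool_rot: [2.105, 2.331, 0.004]
contact_force: [6.1, 3.3, 1.6]
opening: 0.0232
grip_force: 100.0
```

View pics/snap.png

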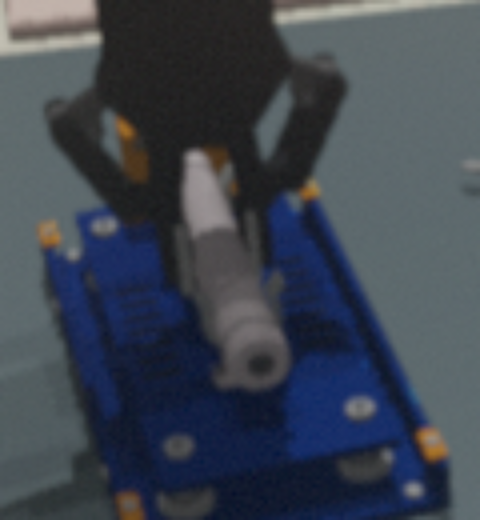

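Snapped in and level, with the rear end face at about (262,362) in the crop. There is some side load from the grip, so I'll release to let it settle and see where the arm rests, then re-grip.

```bash
python3 -m crank '[[0,0,0,0,0,0,0.0],[0,0,0,0,0,0,0.0],[0,0,0,0,0,0,0.0],[0,0,0,0,0,0,0.0],[0,0,0,0,0,0,0.0],[0,0,0,0,0,0,0.0],[0,0,0,0,0,0,0.0],[0,0,0,0,0,0,0.0],[0,0,0,0,0,0,0.0],[0,0,0,0,0,0,0.0]]'
python3 - <<'E'
from sim import *
o=ctrl.get_obs();r=R.from_rotvec(o["tool_rot"]);print(r.as_matrix().round(4),o["wrist_torque"],o["tool_pos"])
E
```

```text
t: 14.62
tool_pos: [0.5026, 0.2078, 0.0549]
tool_rot: [2.105, 2.332, 0.0]
contact_force: [-0.3, -0.6, -0.1]
opening: 0.0428
grip_force: 0.0
[[-0.1018  0.9948  0.    ]
 [ 0.9948  0.1018  0.    ]
 [ 0.      0.     -1.    ]] [-0.00334755  0.07273446 -0.028278  ] [0.50256989 0.20783222 0.05486511]
```

```bash
python3 -m crank '[[0,1,0,0,0,-0.002,0],[0,0,0,0,0,0,-1],[0,0,0,0,0,0,-1],[0,0,0,0,0,0,-1],[0,0,0,0,0,0,-1],[0,0,0,0,0,0,-1],[0,0,0,0,0,0,-1],[0,0,0,0,0,0,-1],[0,0,0,0,0,0,-1],[0,0,0,0,0,0,-1]]' 50
```

```text
t: 15.45
tool_pos: [0.5038, 0.2079, 0.0549]
tool_rot: [2.103, 2.334, 0.001]
contact_force: [1.5, -0.4, 0.4]
opening: 0.0246
grip_force: 49.0
```

```bash
python3 -m crank '[[0.5,0,0,0,0,0,-1],[1,0,0,0,0,0,-1],[1,0,0,0,0,0,-1],[1,0,0,0,0,0,-1],[1,0,0,0,0,0,-1],[0.5,0,0,0,0,0,-1],[0.5,0,0,0,0,0,-1],[0.5,0,0,0,0,0,-1],[0.5,0,0,0,0,0,-1],[0.5,0,0,0,0,0,-1]]'
```

```text
t: 16.28
tool_pos: [0.503, 0.2149, 0.0549]
tool_rot: [2.103, 2.334, 0.0]
contact_force: [2.6, -2.3, 0.5]
opening: 0.0247
grip_force: 49.0
```

```bash
python3 -m crank '[[0.3,0,0,0,0,0,-1],[0.3,0,0,0,0,0,-1],[0.3,0,0,0,0,0,-1],[0.3,0,0,0,0,0,-1],[0.3,0,0,0,0,0,-1],[0.3,0,0,0,0,0,-1],[0.3,0,0,0,0,0,-1],[0.3,0,0,0,0,0,-1],[0.3,0,0,0,0,0,-1],[0.3,0,0,0,0,0,-1]]'
```

```text
t: 17.12
tool_pos: [0.5026, 0.2179, 0.0548]
tool_rot: [2.103, 2.334, 0.0]
contact_force: [3.0, -2.8, 1.0]
opening: 0.0247
grip_force: 49.0
```

```bash
python3 -m crank '[[0.2,0,0,0,0,0,-1],[0.2,0,0,0,0,0,-1],[0.2,0,0,0,0,0,-1],[0.2,0,0,0,0,0,-1],[0.2,0,0,0,0,0,-1],[0.2,0,0,0,0,0,-1],[0.2,0,0,0,0,0,-1],[0.2,0,0,0,0,0,-1],[0.2,0,0,0,0,0,-1],[0.2,0,0,0,0,0,-1]]'
```

```text
t: 17.95
tool_pos: [0.5023, 0.2198, 0.0548]
tool_rot: [2.103, 2.334, 0.0]
contact_force: [4.5, -3.7, 0.9]
opening: 0.0242
grip_force: 49.0
```

```bash
python3 -m crank '[[0.15,0,0,0,0,0,-1],[0.15,0,0,0,0,0,-1],[0.15,0,0,0,0,0,-1],[0.15,0,0,0,0,0,-1],[0.15,0,0,0,0,0,-1],[0.15,0,0,0,0,0,-1],[0.15,0,0,0,0,0,-1],[0.15,0,0,0,0,0,-1],[0.15,0,0,0,0,0,-1],[0.15,0,0,0,0,0,-1]]'
```

```text
t: 18.78
tool_pos: [0.5022, 0.2212, 0.0548]
tool_rot: [2.103, 2.334, -0.0]
contact_force: [4.5, -4.0, 1.3]
opening: 0.0246
grip_force: 49.1
```

```bash
python3 -m crank '[[0.15,0.3,0,0,0,0,-1],[0.15,0.3,0,0,0,0,-1],[0.15,0.2,0,0,0,0,-1],[0.15,0,0,0,0,0,-1],[0.15,0,0,0,0,0,-1],[0.15,0,0,0,0,0,-1],[0.15,0,0,0,0,0,-1],[0.15,0,0,0,0,0,-1],[0.15,0,0,0,0,0,-1],[0.15,0,0,0,0,0,-1]]'
```

```text
t: 19.62
tool_pos: [0.5022, 0.2218, 0.0544]
tool_rot: [2.102, 2.334, -0.005]
contact_force: [2.1, -7.4, 1.8]
opening: 0.0243
grip_force: 49.1
```

```bash
python3 -m crank '[[0.15,0,0,0,0,0,-1],[0.15,0,0,0,0,0,-1],[0.15,0,0,0,0,0,-1],[0.15,0,0,0,0,0,-1],[0,0,0,0,0,0,-1],[0,0,0,0,0,0,-1],[0,0,0,0,0,0,-1],[0,0,0,0,0,0,-1],[0,0,0,0,0,0,-1],[0,0,0,0,0,0,-1]]'
python3 - <<'E'
from sim import *
o=ctrl.get_obs();r=R.from_rotvec(o["tool_rot"]);print(r.as_matrix().round(4),o["tool_pos"],o["contact_force"],o["wrist_torque"])
E
```

```text
t: 20.45
tool_pos: [0.5022, 0.2219, 0.0543]
tool_rot: [2.102, 2.333, -0.006]
contact_force: [2.3, -9.3, 1.7]
opening: 0.0248
grip_force: 49.1
[[-0.104   0.9946 -0.0018]
 [ 0.9946  0.104  -0.0035]
 [-0.0033 -0.0021 -1.    ]] [0.50218576 0.22191638 0.05434725] [ 2.27941601 -9.27618198  1.65420553] [-1.39953756 -0.42124517  0.08200422]
```

The axial force rose sharply from about 4 N to 9.5 N and forward motion stopped, so the spigot bears on the seal with about 5 N. Releasing and backing off.

```bash
python3 -m crank '[[0,0,0,0,0,0,0.3],[0,0,0,0,0,0,0.3],[0,0,0,0,0,0,0.3],[0,0,0,0,0,0,0.3],[0,0,0,0,0,0,0.3],[0,0,0,0,0,0,0.3],[0,0,0,0,0,0,0.3],[0,0,0,0,0,0,0.3],[0,0,-3,0,0,0,0.3],[0,0,-6,0,0,0,0.3]]'
python3 -m crank '[[0,0,-15,0,0,0,0.3],[0,0,-25,0,0,0,0.3],[0,0,-30,0,0,0,0.3],[0,0,-30,0,0,0,0.3],[0,0,-30,0,0,0,0.3],[-20,0,-20,0,0,0,0.3],[-35,0,0,0,0,0,0.3],[-40,0,0,0,0,0,0.3],[-40,0,0,0,0,0,0.3],[-40,0,0,0,0,0,0.3]]'
python3 -m crank '[[-40,0,0,0,0,0,0.3],[-40,0,0,0,0,0,0.3],[-40,0,0,0,0,0,0.3],[-40,0,0,0,0,0,0.3],[-20,0,0,0,0,0,0.3],[0,0,0,0,0,0,0.3],[0,0,0,0,0,0,0.3],[0,0,0,0,0,0,0.3],[0,0,0,0,0,0,0.3],[0,0,0,0,0,0,0.3]]'
python3 - <<'E'
from sim import *
import cv2
from station import get_image
t=get_image("top");s=get_image("side")
cv2.imwrite("pics/t9.png",t[:,:,::-1])
a=cv2.resize(t[270:365,155:305],None,fx=3.2,fy=3.2);b=cv2.resize(s[140:270,190:300],None,fx=2.8,fy=2.8)
im=np.zeros((370,800,3),np.uint8);im[:a.shape[0],:480]=a;im[:b.shape[0],485:485+b.shape[1]]=b
cv2.imwrite("pics/end.png",im[:,:,::-1])
E
```

```text
t: 21.28
tool_pos: [0.502, 0.2234, 0.0633]
tool_rot: [-2.102, -2.333, 0.002]
contact_force: [-0.8, -0.7, -0.3]
opening: 0.0554
grip_force: 0.0
t: 22.12
tool_pos: [0.5209, 0.048, 0.215]
tool_rot: [2.101, 2.334, 0.002]
contact_force: [0.8, 0.4, -0.3]
opening: 0.0558
grip_force: 0.0
t: 22.95
tool_pos: [0.5396, -0.1283, 0.214]
tool_rot: [2.101, 2.336, 0.0]
contact_force: [-0.6, 0.8, -0.2]
opening: 0.0554
grip_force: 0.0
```

View pics/end.png

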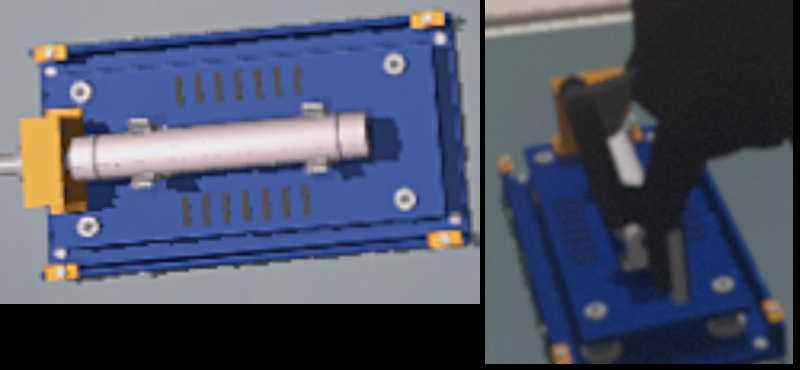

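The tube lies between all four leaves, in line with the deck, with its spigot in the port. A quick check of the depth from the rear end at about (269.8,312.2).

Run:
```python
from h import *
a=np.radians(96.0);u=np.array([np.cos(a),np.sin(a)]);n=np.array([np.sin(a),-np.cos(a)]);S=np.array([.5026,.2058])
for nm,x,y in(("rear",368,135),("shoulder",68,160)):
    for z in(.06,.072,.085):
        P=onz("top",155+x/3.2,270+y/3.2,z)[:2]-S;print(nm,z,(P@u*1e3).round(1),(P@n*1e3).round(1))
```

```text
rear 0.06 -79.4 -1.6
rear 0.072 -80.7 -1.7
rear 0.085 -82.2 -1.8
shoulder 0.06 97.9 -0.6
shoulder 0.072 94.3 -0.7
shoulder 0.085 90.4 -0.8
```

Two independent readings put the shoulder about 5 mm short of the port face, so the spigot is about 9 mm in, within the home range.

```bash
python3 -c "from station import ctrl; print(ctrl.finish_job())"
```

```text
the job is handed in; nothing more can be done
None
```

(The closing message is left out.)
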